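# Find the nozzle's height over the printer bed with gauge leaves

## Task

After a hot-end change the 3D printer's nozzle stops at an unknown height above its sprung bed: find that gap with the three gauge leaves. Starting with the thinnest and going up one at a time, lay each leaf flat on the bed and slide it from the front under the nozzle until the nozzle is well past the bevel and over the full thickness, with a light hand so that the bed is not forced down; put a leaf that slides through loose back in its own slot of the holder, and stop at the first one that binds. Let go of that one and leave it there, lying flat and pinched under the nozzle, with the others in their slots and nothing else on the table disturbed.

Things in the scene. Friction and masses are not known exactly. Their poses are not given: they have to be found in the camera images.
- nozzle_spot (a point): point on the bed's top (bed at rest) straight below the 3D printer's nozzle; x from the printer's open front (robot side) to its back, z up. The grey print bed reaches 135 mm in front of (-x), 45 mm behind and 90 mm to each side of it; its top is 85 mm above the table. The brass nozzle (round tip, 5 mm across) hangs 1.4 to 6.2 mm above this point; how much is unknown and stays fixed
- bed (a joint): how far the sprung bed is pressed straight down, in m; 0 at rest. It gives way only above about 4.5 N, then 1.5 N for each mm. A leaf that binds sinks it by up to 1.5 mm, so the hand must follow down: held stiffly, the long leaf levers hard against nozzle and bed. Lying flat and let settle, a pinched leaf takes about 2 N or more to move along, a loose one about 0.5 N
- leaf_a_grip (a point): the thinnest gauge leaf, 3 mm thick: a polished steel strip, 16 mm wide, 135 mm long, with an upright black grip at one end (one pin in its top). Point: middle of the grip, 28 mm above the strip's underside; the grip is 30 mm long (x), 16 mm wide (y), its top 46 mm above the underside; x runs along the strip to its tip, z up
- leaf_a_tip (a point): the end of that strip's tip, on its underside, 120 mm in x from the grip's middle; the last 14 mm of the upper face are bevelled from the full 3 mm down to 1 mm at the tip
- leaf_a: the same thinnest leaf; origin on its underside, right below the grip's middle. It weighs 70 to 135 g; the polished strip slides with friction of about 0.35; in the holder it points away from the robot
- slot_a (a point): the +y (left, seen from the robot) slot of the plywood holder: where the underside of that leaf's grip middle belongs, on the slot's floor, 6 mm above the table; x along the slot, to which the tip points. Slots are 26 mm wide, 56 mm apart, with walls 5 mm high, open at both ends (holder 165 x 176 mm)
- leaf_b_grip (a point): the middle gauge leaf, 5 mm thick: a polished steel strip, 16 mm wide, 135 mm long, with an upright black grip at one end (two pins in its top). Point: middle of the grip, 28 mm above the strip's underside; the grip is 30 mm long (x), 16 mm wide (y), its top 46 mm above the underside; x runs along the strip to its tip, z up
- leaf_b_tip (a point): the end of that strip's tip, on its underside, 120 mm in x from the grip's middle; the last 14 mm of the upper face are bevelled from the full 5 mm down to 1 mm at the tip
- leaf_b: the same middle leaf; origin on its underside, right below the grip's middle. It weighs 70 to 135 g; the polished strip slides with friction of about 0.35; in the holder it points away from the robot
- slot_b (a point): the middle slot of the plywood holder: where the underside of that leaf's grip middle belongs, on the slot's floor, 6 mm above the table; x along the slot, to which the tip points. Slots are 26 mm wide, 56 mm apart, with walls 5 mm high, open at both ends (holder 165 x 176 mm)
- leaf_c_grip (a point): the thickest gauge leaf, 7 mm thick: a polished steel strip, 16 mm wide, 135 mm long, with an upright black grip at one end (three pins in its top). Point: middle of the grip, 28 mm above the strip's underside; the grip is 30 mm long (x), 16 mm wide (y), its top 46 mm above the underside; x runs along the strip to its tip, z up
- leaf_c_tip (a point): the end of that strip's tip, on its underside, 120 mm in x from the grip's middle; the last 14 mm of the upper face are bevelled from the full 7 mm down to 1 mm at the tip
- leaf_c: the same thickest leaf; origin on its underside, right below the grip's middle. It weighs 70 to 135 g; the polished strip slides with friction of about 0.35; in the holder it points away from the robot
- slot_c (a point): the -y (right) slot of the plywood holder: where the underside of that leaf's grip middle belongs, on the slot's floor, 6 mm above the table; x along the slot, to which the tip points. Slots are 26 mm wide, 56 mm apart, with walls 5 mm high, open at both ends (holder 165 x 176 mm)
- printer: the printer with bed and hot end; origin on the table straight below the nozzle, x to its back. Hot end and fan reach 23 mm in front of the nozzle and start 12 mm above the bed; cross beam 30 to 45 mm behind it, up to 85 mm above the bed; column 390 mm tall, 165 mm to the -y side; control panel 45 mm high, 135 mm in front and 165 mm to the -y side
- scraper: not to be disturbed: a steel spatula, 200 mm
- driver: not to be disturbed: a screwdriver, 170 mm
- glue_stick: not to be disturbed: an upright white stick, 28 mm across, 100 mm tall
- screw_tray: not to be disturbed: a small open tray with a divider, 90 x 70 x 30 mm
- multimeter: not to be disturbed: a hand multimeter lying face up, 160 x 78 x 34 mm
- cutters: not to be disturbed: side cutters, 130 mm long
Not all that is in view belongs to the job. Leave any yellow look-alike of the leaf_a alone.

How it is judged:
On the way, in this order (a step that is already met when the one before it is completed fails the run):
1. the thinnest leaf has been slid flat under the nozzle, past its bevel (x of leaf_a_tip in the frame of nozzle_spot between 0.018 and 0.06 m and y of leaf_a_tip in the frame of nozzle_spot between -0.007 and 0.007 m and z of leaf_a_tip in the frame of nozzle_spot below 0.002 m and angle between leaf_a_grip's own z axis and vertical below 0.06 rad), for 0.1 s.
2. the thinnest leaf was let go, pinched there, because it binds; or the middle leaf has been tried next, with the thinnest back in its slot (((x of leaf_a_tip in the frame of nozzle_spot between 0.018 and 0.06 m and y of leaf_a_tip in the frame of nozzle_spot between -0.007 and 0.007 m and z of leaf_a_tip in the frame of nozzle_spot below 0.002 m and angle between leaf_a_grip's own z axis and vertical below 0.06 rad and contact force between leaf_a and printer above 3 N and value of joint bed below 0.0022 m and contact force between the fingers and leaf_a below 0.1 N) or (x of leaf_b_tip in the frame of nozzle_spot between 0.018 and 0.06 m and y of leaf_b_tip in the frame of nozzle_spot between -0.007 and 0.007 m and z of leaf_b_tip in the frame of nozzle_spot below 0.002 m and angle between each of leaf_b_grip, leaf_a_grip's own z axis and vertical below 0.06 rad and x of leaf_a_grip in the frame of slot_a between -0.015 and 0.015 m and y of leaf_a_grip in the frame of slot_a between -0.007 and 0.007 m and z of leaf_a_grip in the frame of slot_a below 0.032 m))), for 0.1 s.
At the end, for the whole second after the job is handed in: The first leaf that binds lies still and flat on the bed, tip 18 to 60 mm past the nozzle and within 7 mm of it sideways, nozzle and bed forces on it adding up to over 3 N, pressing the bed down less than 2.2 mm; the other two lie in their own slots, within 15 mm along and 7 mm across; all let go (linear speed of each of leaf_a, leaf_b, leaf_c below 0.01 m/s and ((x of leaf_a_tip in the frame of nozzle_spot between 0.018 and 0.06 m and y of leaf_a_tip in the frame of nozzle_spot between -0.007 and 0.007 m and z of leaf_a_tip in the frame of nozzle_spot below 0.002 m and angle between each of leaf_a_grip, leaf_b_grip, leaf_c_grip's own z axis and vertical below 0.06 rad and contact force between leaf_a and printer above 3 N and value of joint bed below 0.0022 m and x of leaf_b_grip in the frame of slot_b between -0.015 and 0.015 m and y of leaf_b_grip in the frame of slot_b between -0.007 and 0.007 m and z of leaf_b_grip in the frame of slot_b below 0.032 m and x of leaf_c_grip in the frame of slot_c between -0.015 and 0.015 m and y of leaf_c_grip in the frame of slot_c between -0.007 and 0.007 m and z of leaf_c_grip in the frame of slot_c below 0.032 m) or (x of leaf_b_tip in the frame of nozzle_spot between 0.018 and 0.06 m and y of leaf_b_tip in the frame of nozzle_spot between -0.007 and 0.007 m and z of leaf_b_tip in the frame of nozzle_spot below 0.002 m and angle between each of leaf_b_grip, leaf_a_grip, leaf_c_grip's own z axis and vertical below 0.06 rad and contact force between leaf_b and printer above 3 N and value of joint bed below 0.0022 m and x of leaf_a_grip in the frame of slot_a between -0.015 and 0.015 m and y of leaf_a_grip in the frame of slot_a between -0.007 and 0.007 m and z of leaf_a_grip in the frame of slot_a below 0.032 m and x of leaf_c_grip in the frame of slot_c between -0.015 and 0.015 m and y of leaf_c_grip in the frame of slot_c between -0.007 and 0.007 m and z of leaf_c_grip in the frame of slot_c below 0.032 m) or (x of leaf_c_tip in the frame of nozzle_spot between 0.018 and 0.06 m and y of leaf_c_tip in the frame of nozzle_spot between -0.007 and 0.007 m and z of leaf_c_tip in the frame of nozzle_spot below 0.002 m and angle between each of leaf_c_grip, leaf_a_grip, leaf_b_grip's own z axis and vertical below 0.06 rad and contact force between leaf_c and printer above 3 N and value of joint bed below 0.0022 m and x of leaf_a_grip in the frame of slot_a between -0.015 and 0.015 m and y of leaf_a_grip in the frame of slot_a between -0.007 and 0.007 m and z of leaf_a_grip in the frame of slot_a below 0.032 m and x of leaf_b_grip in the frame of slot_b between -0.015 and 0.015 m and y of leaf_b_grip in the frame of slot_b between -0.007 and 0.007 m and z of leaf_b_grip in the frame of slot_b below 0.032 m))); the robot touches nothing.
It fails at once if the bed was forced down by more than 4 mm (value of joint bed above 0.004 m).
It fails at once if the robot itself struck the printer with more than 15 N (contact force between the arm and printer above 15 N).
It fails at once if a leaf was rammed or jammed against the printer with more than 40 N in all (nozzle and bed together) (contact force between any of leaf_a, leaf_b, leaf_c and printer above 40 N).
It fails at once if something else on the table was pushed more than 20 mm from its place (distance of any of scraper, driver, glue_stick, screw_tray, multimeter, cutters from where it was at the start of the episode above 0.02 m).
It also fails if it takes over 72 s, if anything falls off the work surface, if the arm or the gripper's body presses on something with over 40 N, if the wrist force passes 120 N, or if a joint passes its speed limit or range.

## Robot

A 6-joint arm with a two-finger parallel gripper is mounted at the origin on the work surface. World frame = base frame: x ahead of the robot, y to its left, z up, the work surface at z = 0. Lengths are in m, angles in rad, forces in N, time in s.
With the tool pointing down it reaches from about 0.325 to 0.75 m from the base axis. Payload 7.6 kg.
Tool frame: the origin (TCP) lies on the centre line of the jaws, within the pads' length; the fingertips stand 8 mm ahead of it and the grasp point (between the pads) lies 11 mm behind it; z points along the fingers, y is the line along which they close (so a half turn about z gives the same grasp; the last joint's range is limited). The gripper opens to 85 mm and grips with 20 to 120 N. Pads are 22 mm wide; open, the fingers measure 114 mm over their backs; the gripper's body (76 mm by 85 mm) begins 54 mm behind the grasp point. The pads swing forward as they close: fully open they stand 13 mm farther back than shut.
Start: joints at [1.039, 0.052, 1.401, -0, 1.689, -0.07], TCP at [0.234, 0.47, 0.239] pointing down, gripper open.
Joint ranges: [-2.9, 2.9], [-0.91, 2.17], [0.12, 2.37], [-1.06, 4.2], [0.26, 2.73], [-2.93, 2.93]. Speed limits (rad/s): [2.57, 2.57, 3.01, 3.14, 3.14, 3.14].

## Interface

Orientations are given as a unit quaternion [x, y, z, w].
In Python, from bench import ctrl, viewer gives the robot as it stands. The module is installed in compiled form; this text tells all that it offers.
- The arm moves only by the tool play_rows, never from a script. Its argument "commands" is a list of rows, each a list of 7 numbers: the turn, a rotation vector about the tool's x, y, z in rad, then the shift along the tool's x, y, z in mm, then the opening, from 0 (shut) to 1 (fully open). In form: [[ax, ay, az, x, y, z, hand], ...]. A call has 1 to 12 rows; each row is the pose to reach, as a shift and turn from the pose commanded when the call began, along the tool's axes at that moment; what a row does not reach only later rows make up. A row lasts 1/12 s, in which the tool goes at most 41.7 mm and 7.16 degrees, less where a joint would pass 70% of its speed; a pose out of reach is approached as far as the arm can. A call with a gripper value outside its range is refused whole. The fingers move at their own pace and stop on an object; "newtons" is the grip in N (left out, the last holds). Time passes only in rows, so rows that repeat a pose let the fingers close. It gives the time, the measured TCP pose, the force, the opening and the grip force at its end, in the units of the state.
- ctrl.observe(): the state, without advancing time (a new reading comes with each control period).
- viewer.grab_frame(name): name is "scene" or "top"; returns the picture (420x560x3 uint8, blue, green, red); there is no depth.
- viewer.calibration(name): a dict with "mtx" (3x3 intrinsics, pixels), "R" (3x3) and "t" (3): a world point X has camera coordinates R X + t. Camera axes: x right, y down, z forward; pixel columns grow to the right and rows downward; lengths in m; the calibration is good to about 2 mm. A picture is of the moment at which its call begins. calibration takes no time and is no camera call.
- ctrl.close_job(): hands the job in; it is judged then, once.
The state is a dict: "clock": time; "joint_positions": joint angles; "qd": joint speeds; "effort": joint torques, N m; "tcp_pos": TCP position; "orientation": TCP orientation; "wrist_force": force on the tool from outside, world axes, zero at the start; "moment": the same for the moment, N m; "grip_width": finger opening in m; "grasp_force": force on a finger pad.
Only numpy, scipy, OpenCV 4.12 (cv2) and the standard library are available. Lean on these libraries where they do the work, as an engineer would, in place of code of your own. Each camera call takes 0.05 s, during which the arm holds its last target. There are 200 camera calls.

## Working session

There is one attempt and no reset: what is moved stays moved. The work goes in short steps, Python scripts to look and compute and a tool call to move; the robot and the scene stay as the last step left them, time stands still between calls to the robot, and variables do not carry over. Pictures are saved under pics/ and viewed, at most 10 in all, crops included, and the job is handed in when it is done.

Besides the shell and the picture viewer there is one more tool, called after ">>>" as a command line: name --pt "numbers of a row" for each row, then --argument value for the rest. play_rows: Moves the arm, as the interface text tells. Its arguments: {"type":"object","properties":{"commands":{"type":"array"},"newtons":{"type":"number"}},"required":["commands"]}

```bash
mkdir -p pics
python3 - <<'E'
from bench import ctrl, viewer
import cv2
for n in("scene","top"):
    cv2.imwrite(f"pics/{n}0.png",viewer.grab_frame(n)); c=viewer.calibration(n); print(n,c["mtx"].tolist(),c["R"].tolist(),c["t"].tolist())
s=ctrl.observe(); print(s)
E
```

```text
scene [[400.1470960838305, 0.0, 274.28658642789435], [0.0, 400.1470960838305, 217.48643573019055], [0.0, 0.0, 1.0]] [[-0.6979830374130382, 0.716092681200234, 0.005563399601799931], [0.5015920771740029, 0.49442230674312304, -0.7098957463677877], [-0.5111018172536059, -0.4927046321339685, -0.7042847988376524]] [0.33182971287426655, -0.20709936551723954, 1.262099582851289]
top [[499.60363105354674, 0.0, 285.02325949747774], [0.0, 499.60363105354674, 208.52204067641307], [0.0, 0.0, 1.0]] [[0.005560890917932777, -0.9999488103936537, -0.00845299263667884], [-0.9808410607801532, -0.003808134904394658, -0.19477246108270507], [0.19473030062078883, 0.009374150674425166, -0.9808120285351677]] [0.05182519234099734, 0.5082300759551633, 1.2167376420192009]
{'clock': 0.1, 'joint_positions': array([ 1.03872314e+00,  5.28011527e-02,  1.40163438e+00,  5.49214587e-06,
        1.68854732e+00, -7.03128740e-02]), 'qd': array([ 0.00100288, -0.00271686, -0.00245566, -0.00111937,  0.00077133,
       -0.00071367]), 'effort': array([ 1.46925682e-03, -3.82581925e+01, -3.60985458e+01, -4.47078014e-05,
        4.80620991e-03, -2.12128043e-05]), 'tcp_pos': array([0.23375978, 0.46981229, 0.23853664]), 'orientation': array([ 2.28834047e-01,  9.73465200e-01, -6.63003361e-04, -2.08813807e-04]), 'wrist_force': array([-0.08850297,  1.00586855, -0.05635761]), 'moment': array([ 0.03257699, -0.03392979,  0.04534584]), 'grasp_force': 0.0, 'grip_width': 0.08520361425985223}
```

View pics/scene0.png

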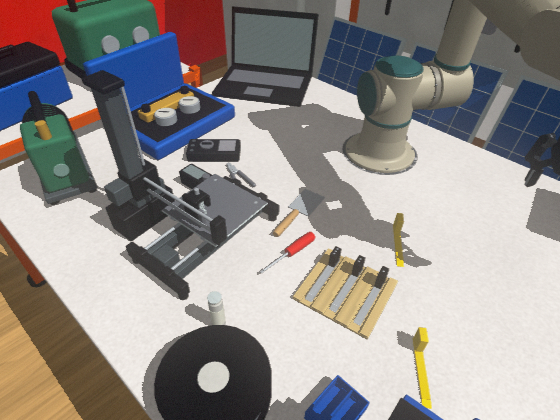

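View pics/top0.png

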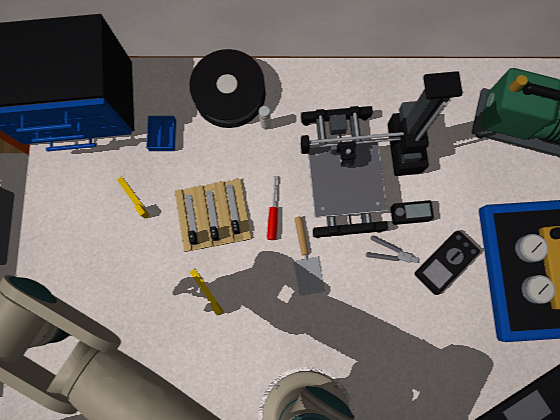

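The scene picture shows the holder with three leaves (grips at 335,255 / 358,264 / 382,276) and the printer around (200,200). In the top view, the grips are at (194,238), (214,234) and (236,227) and the hot end is near (347,150). Candidates for leaf_a are the steel leaf at top (194,238) and the yellow look-alikes at (130,195) and (207,290). By the description I choose the steel one in the +y (image-left) slot, and check it in a crop.

Run:
```python
import cv2,numpy as np
t=cv2.imread("pics/top0.png"); s=cv2.imread("pics/scene0.png")
a=cv2.resize(t[170:260,165:265],None,fx=4,fy=4,interpolation=cv2.INTER_CUBIC)
b=cv2.resize(t[95:245,295:395],None,fx=4,fy=4,interpolation=cv2.INTER_CUBIC)
o=np.zeros((600,800,3),np.uint8); o[:360,:400]=a; o[:,400:]=b
# scene hot end crop
c=cv2.resize(s[165:225,165:265],None,fx=4,fy=4,interpolation=cv2.INTER_CUBIC); o[360:600,:400]=c
cv2.imwrite("pics/crop1.png",o)
```

```text
(no output)
```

View pics/crop1.png

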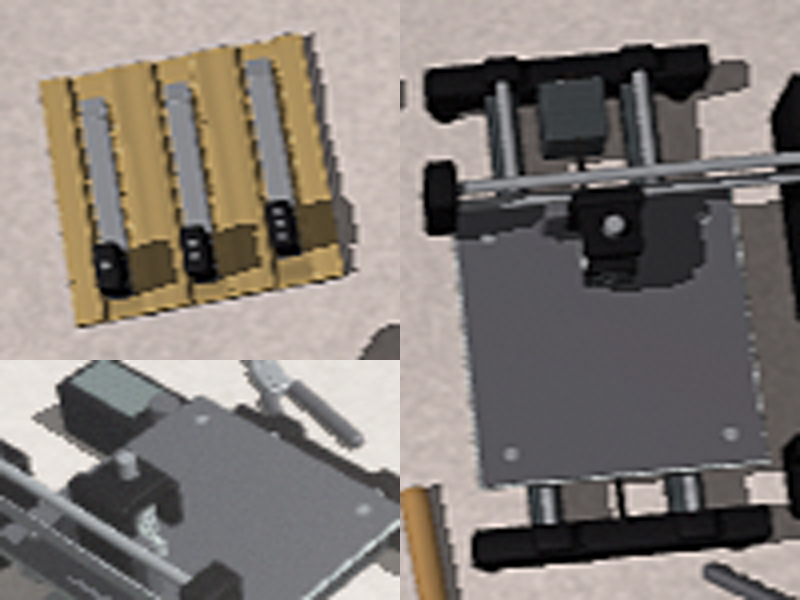

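Crop: one-pin leaf is in the left slot, two pins in the middle, three on the right; no yellow. Bed front corners are at about (315,217) and (388,210) in the top picture. Next I measure with both cameras.

```bash
cat > h.py <<'E'
import numpy as np, cv2
from bench import ctrl, viewer
C={n:viewer.calibration(n) for n in("scene","top")}
def ray(n,uv,z):
    c=C[n];R=np.array(c["R"]);t=np.array(c["t"]);o=-R.T@t
    d=R.T@np.linalg.inv(c["mtx"])@np.array([*uv,1.]);return (o+d*(z-o[2])/d[2])
def proj(n,X):
    c=C[n];p=np.array(c["mtx"])@(np.array(c["R"])@np.array(X)+np.array(c["t"]));return p[:2]/p[2]
def rect(n,img,z,x0,x1,y0,y1,s=2000):
    # out col = (y1-y)*s, row=(x1-x)*s  (x up, y left)
    w,h=int((y1-y0)*s),int((x1-x0)*s)
    P=[[x1,y1],[x1,y0],[x0,y0],[x0,y1]];q=np.float32([[0,0],[w,0],[w,h],[0,h]])
    H=cv2.getPerspectiveTransform(q,np.float32([proj(n,[*p,z]) for p in P]))
    return cv2.warpPerspective(img,H,(w,h),flags=cv2.INTER_LINEAR|cv2.WARP_INVERSE_MAP)
E
python3 - <<'E'
from h import *
t=cv2.imread("pics/top0.png"); s=cv2.imread("pics/scene0.png")
f=lambda u,v:(295+(u-400)/4,95+v/4); g=lambda u,v:(165+u/4,170+v/4)
for n,p,z in [("bedFL",f(482,487),.085),("bedFR",f(771,459),.085),("bedBL?",f(457,235),.085),("bolt on hotend",f(613,225),.15),
 ("ga",g(113,253),.052),("gb",g(197,240),.052),("gc",g(283,212),.052),("hFL",g(78,327),.011),("hFR",g(352,270),.0),("hBL",g(40,80),.011),("hBR",g(310,35),.011)]:
    print(n,ray("top",p,z).round(4))
x=ray("top",f(625,350),.085)
A=rect("top",t,.085,x[0]-.1,x[0]+.12,x[1]-.13,x[1]+.13,1500); B=rect("scene",s,.085,x[0]-.1,x[0]+.12,x[1]-.13,x[1]+.13,1500)
o=np.zeros((600,800,3),np.uint8); o[:330,:390]=A;o[:330,400:790]=B
y=ray("top",g(200,180),.01); print("rect origin",x,y)
A=rect("top",t,.011,y[0]-.1,y[0]+.1,y[1]-.11,y[1]+.11,1300); B=rect("scene",s,.011,y[0]-.1,y[0]+.1,y[1]-.11,y[1]+.11,1300)
o[335:595,:286]=A;o[335:595,400:686]=B
cv2.imwrite("pics/rect.png",o)
E
```

```text
bedFL [ 0.4808 -0.0211  0.085 ]
bedFR [ 0.499  -0.1988  0.085 ]
bedBL? [ 0.6419 -0.0063  0.085 ]
bolt on hotend [ 0.6279 -0.0967  0.15  ]
ga [0.4434 0.2844 0.052 ]
gb [0.4519 0.2318 0.052 ]
gc [0.4699 0.1782 0.052 ]
hFL [0.4012 0.3129 0.011 ]
hFR [0.4405 0.1379 0.    ]
hBL [0.5645 0.3454 0.011 ]
hBR [0.5957 0.1677 0.011 ]Traceback (most recent call last):
  File "<stdin>", line 9, in <module>
ValueError: could not broadcast input array from shape (329,390,3) into shape (330,390,3)
```

Run:
```python
from h import *
t=cv2.imread("pics/top0.png"); s=cv2.imread("pics/scene0.png")
o=np.zeros((600,800,3),np.uint8)
for k,(n,i) in enumerate((("top",t),("scene",s))):
    A=rect(n,i,.085,.46,.68,-.23,.03,1500); o[:A.shape[0],400*k:400*k+A.shape[1]]=A
    A=rect(n,i,.009,.39,.61,.13,.36,1200); o[333:333+A.shape[0],400*k:400*k+A.shape[1]]=A
cv2.imwrite("pics/rect.png",o)
```

```text
(no output)
```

View pics/rect.png

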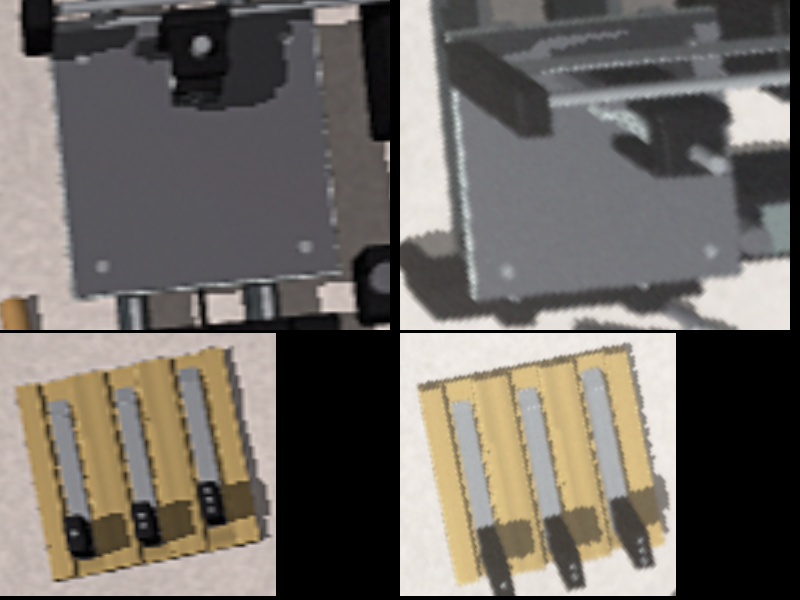

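Rectified views agree across the two cameras to about 2 mm. Bed front edge is 178 mm wide and the holder about 178 x 165 mm, close to the given sizes.

- **Nozzle:** about (0.624, -0.095), yaw 0.099
- **Leaf a grip:** (0.435, 0.284), yaw about 0.20; tip-to-grip 119 mm

Plan: clamp each grip along its length (tool y along the strip), lay the leaf down, then loosen the fingers. I push with the rear finger, so the leaf is free to sink.

```bash
cat >> h.py <<'E'
from scipy.spatial.transform import Rotation as Rn
N=np.array([.6238,-.0954]);TH=.099
def to(x,y,z,head):
    s=ctrl.observe();R=Rn.from_quat(s["orientation"])
    c,n=np.cos(head),np.sin(head)
    G=Rn.from_matrix(np.array([[-n,c,0],[c,n,0],[0,0,-1.]]))   # tool y along heading, z down
    d=R.inv().apply(np.array([x,y,z])-s["tcp_pos"])*1000
    print("rot",(R.inv()*G).as_rotvec().round(4),"mm",d.round(1))
def toN(u,z,v=0):  # grip middle u m along printer x from nozzle (negative=front), z of TCP
    p=N+u*np.array([np.cos(TH),np.sin(TH)])+v*np.array([-np.sin(TH),np.cos(TH)]);to(p[0],p[1],z,TH)
E
python3 -c "
from h import *
to(.4354,.284,.12,.20)"
```

```text
rot [-1.30e-03  5.00e-04  9.09e-01] mm [-263.3  -76.4  118.6]
```

>>> play_rows --pt "-0.0013 0.0005 0.909 -263.3 -76.4 118.6 0.6" --pt "-0.0013 0.0005 0.909 -263.3 -76.4 118.6 0.6" --pt "-0.0013 0.0005 0.909 -263.3 -76.4 118.6 0.6" --pt "-0.0013 0.0005 0.909 -263.3 -76.4 118.6 0.6" --pt "-0.0013 0.0005 0.909 -263.3 -76.4 118.6 0.6" --pt "-0.0013 0.0005 0.909 -263.3 -76.4 118.6 0.6" --pt "-0.0013 0.0005 0.909 -263.3 -76.4 118.6 0.6" --pt "-0.0013 0.0005 0.909 -263.3 -76.4 118.6 0.6" --pt "-0.0013 0.0005 0.909 -263.3 -76.4 118.6 0.6" --pt "-0.0013 0.0005 0.909 -263.3 -76.4 118.6 0.6" --newtons 25

```text
clock: 0.93
tcp_pos: [0.4353, 0.2844, 0.1206]
orientation: [0.633, 0.774, 0.0, -0.0]
wrist_force: [-0.2, 0.8, -0.4]
grip_width: 0.0513
grasp_force: 0.0
```

```bash
python3 -c "
from h import *
to(.4354,.284,.026,.20)
s=ctrl.observe();print(s['tcp_pos'],s['grip_width'],s['wrist_force'])
i=viewer.grab_frame('scene');u=proj('scene',[.4354,.284,.05]).astype(int)
t=viewer.grab_frame('top');v=proj('top',[.4354,.284,.05]).astype(int)
o=np.hstack([cv2.resize(i[u[1]-60:u[1]+40,u[0]-50:u[0]+50],(400,400)),cv2.resize(t[v[1]-60:v[1]+40,v[0]-50:v[0]+50],(400,400))])
cv2.imwrite('pics/above.png',o)"
```

```text
rot [ 0.0001 -0.0013  0.001 ] mm [-0.6 -0.  94.6]
[0.43534845 0.2844341  0.12058248] 0.051276286273430345 [-0.20188843  0.79166606 -0.37283579]
```

View pics/above.png

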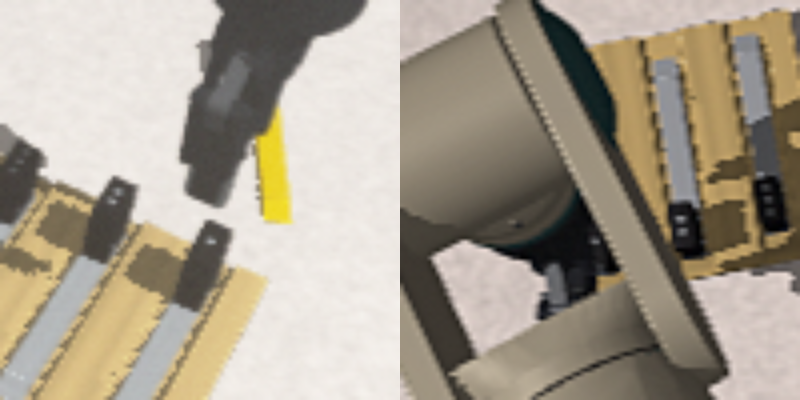

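The scene crop shows the fingers above leaf a's grip (about pixel 215,240 in the crop), lined up along the strip. I descend and clamp.

>>> play_rows --pt "0 0 0 0 0 40 0.6" --pt "0 0 0 0 0 75 0.6" --pt "0 0 0 0 0 94 0.6" --pt "0 0 0 0 0 94 0.6" --pt "0 0 0 0 0 94 0.2" --pt "0 0 0 0 0 94 0.2" --pt "0 0 0 0 0 94 0.2" --pt "0 0 0 0 0 94 0.2" --pt "0 0 0 0 0 94 0.2" --pt "0 0 0 0 0 94 0.2" --newtons 25

```text
clock: 1.87
tcp_pos: [0.4367, 0.2854, 0.029]
orientation: [0.633, 0.774, 0.003, 0.0]
wrist_force: [-1.3, 1.4, 7.0]
grip_width: 0.0299
grasp_force: 29.1
```

>>> play_rows --pt "0 0 0 0 0 -40 0.2" --pt "0 0 0 0 0 -80 0.2" --pt "0 0 0 0 0 -120 0.2" --pt "0 0 0 0 0 -140 0.2" --pt "0 0 0 0 0 -140 0.2"

```text
clock: 2.28
tcp_pos: [0.4379, 0.2855, 0.1738]
orientation: [0.633, 0.774, 0.006, 0.002]
wrist_force: [0.5, 0.3, 0.7]
grip_width: 0.0297
grasp_force: 28.3
```

```bash
python3 -c "
from h import *
toN(-.165,.166)
s=ctrl.observe();print(s['wrist_force'],s['moment'])"
```

```text
rot [ 0.012  -0.0052  0.1009] mm [-393.6  -57.7    5.3]
[0.45698702 0.33615287 0.71782614] [ 0.02987804 -0.02934525  0.06061173]
```

>>> play_rows --pt "0 0 0 0 0 0 0.2" --pt "0 0 0 0 0 0 0.2"

```text
clock: 2.45
tcp_pos: [0.4351, 0.284, 0.1656]
orientation: [0.633, 0.774, -0.0, -0.0]
wrist_force: [0.2, -0.7, -1.0]
grip_width: 0.0293
grasp_force: 28.2
```

```bash
python3 -c "
from h import *
toN(-.165,.166)
s=ctrl.observe();print(s['wrist_force'],s['moment'],s['tcp_pos'],s['grip_width'],s['qd'].round(3))
i=viewer.grab_frame('scene');u=proj('scene',[.45,.28,.15]).astype(int)
cv2.imwrite('pics/lift.png',cv2.resize(i[u[1]-70:u[1]+80,u[0]-110:u[0]+90],(800,600)))"
```

```text
rot [-0.0006 -0.0006  0.1009] mm [-392.7  -54.5   -0.6]
[ 0.23545934 -0.65861832 -1.04039371] [ 0.00118484  0.01854114 -0.00382398] [0.43507908 0.2839736  0.16564338] 0.02932186518369142 [0.    0.019 0.018 0.002 0.001 0.   ]
```

View pics/lift.png

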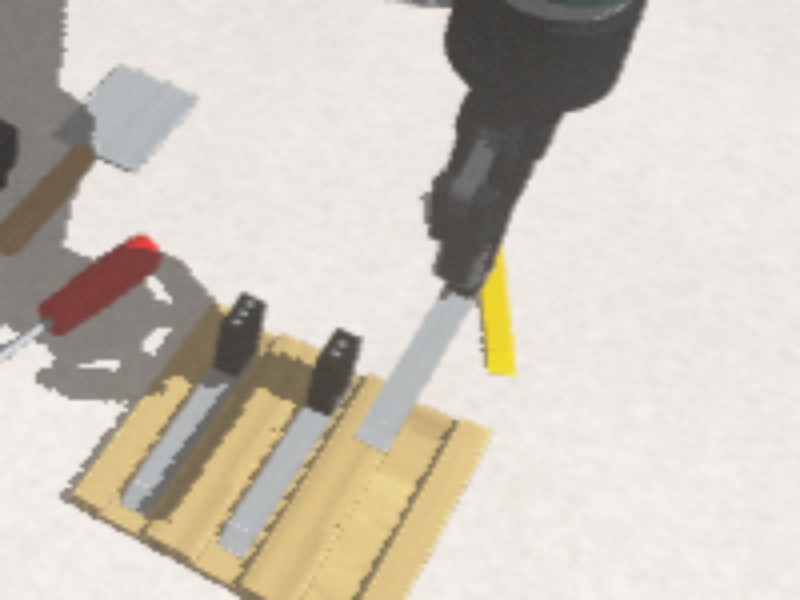

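Leaf a hangs flat in the gripper, with the tip at about (375,440) in the crop. The others are untouched. Next I carry it to the front of the printer.

>>> play_rows --pt "-0.0006 -0.0006 0.101 -392.7 -54.5 0 0.2" --pt "-0.0006 -0.0006 0.101 -392.7 -54.5 0 0.2" --pt "-0.0006 -0.0006 0.101 -392.7 -54.5 0 0.2" --pt "-0.0006 -0.0006 0.101 -392.7 -54.5 0 0.2" --pt "-0.0006 -0.0006 0.101 -392.7 -54.5 0 0.2" --pt "-0.0006 -0.0006 0.101 -392.7 -54.5 0 0.2" --pt "-0.0006 -0.0006 0.101 -392.7 -54.5 0 0.2" --pt "-0.0006 -0.0006 0.101 -392.7 -54.5 0 0.2" --pt "-0.0006 -0.0006 0.101 -392.7 -54.5 0 0.2" --pt "-0.0006 -0.0006 0.101 -392.7 -54.5 0 0.2" --pt "-0.0006 -0.0006 0.101 -392.7 -54.5 0 0.2" --pt "-0.0006 -0.0006 0.101 -392.7 -54.5 0 0.2"

```text
clock: 3.5
tcp_pos: [0.4593, -0.1122, 0.1645]
orientation: [0.672, 0.74, 0.0, -0.001]
wrist_force: [-0.6, 0.3, -0.9]
grip_width: 0.0291
grasp_force: 28.2
```

>>> play_rows --pt "0 0 0 0 0 25 0.2" --pt "0 0 0 0 0 45 0.2" --pt "0 0 0 0 0 52 0.2" --pt "0 0 0 0 0 52 0.2" --pt "0 0 0 0 0 52 0.2" --pt "0 0 0 0 0 52 0.2"

```text
clock: 4.0
tcp_pos: [0.4609, -0.1111, 0.1155]
orientation: [0.671, 0.741, 0.001, 0.001]
wrist_force: [-0.3, 0.7, -0.6]
grip_width: 0.0298
grasp_force: 28.1
```

```bash
python3 -c "
from h import *
toN(-.165,.110);toN(-.132,.11)
s=ctrl.observe();print(s['wrist_force'],s['moment'],s['tcp_pos'])
o=[]
for n in ('scene','top'):
    i=viewer.grab_frame(n); o.append(rect(n,i,.092,.46,.66,-.2,0,2000))
cv2.imwrite('pics/bed1.png',np.hstack(o))"
```

```text
rot [0.0032 0.0001 0.0008] mm [-0.5 -1.4  5.5]
rot [0.0032 0.0001 0.0008] mm [-0.5 31.6  5.6]
[-0.25039997  0.71636233 -0.57360492] [ 0.04649725  0.01375568 -0.05879727] [ 0.46090671 -0.11110363  0.11548855]
```

View pics/bed1.png

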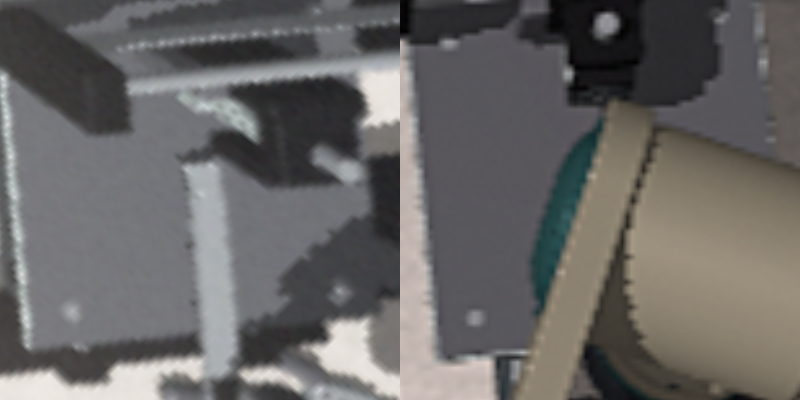

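The scene view (rectified) shows leaf a's tip at (203,163), i.e. (0.5785, -0.1015). That is 45 mm in front of the nozzle and 1.6 mm to -y, so it matches. I go forward, lower it, and loosen.

>>> play_rows --pt "0 0 0 0.7 12 2 0.2" --pt "0 0 0 1 24 3 0.2" --pt "0 0 0 1.3 33 4 0.2" --pt "0 0 0 1.3 33 4 0.2" --pt "0 0 0 1.3 33 5 0.2" --pt "0 0 0 1.3 33 6 0.2" --pt "0 0 0 1.3 33 6 0.2" --pt "0 0 0 1.3 33 6 0.2"

```text
clock: 4.77
tcp_pos: [0.4926, -0.1069, 0.1083]
orientation: [0.671, 0.741, 0.001, 0.0]
wrist_force: [-0.1, -0.5, -0.4]
grip_width: 0.0296
grasp_force: 28.2
```

```bash
python3 -c "
from h import *
toN(-.132,.11)
s=ctrl.observe();print(s['wrist_force'],s['moment'],s['tcp_pos'])"
```

```text
rot [ 0.0013 -0.0006 -0.0002] mm [-1.5 -0.3 -1.7]
[-0.05646783 -0.49148914 -0.40201895] [-2.66491178e-02  2.05926849e-05 -3.46136417e-02] [ 0.49259582 -0.10691027  0.10830435]
```

>>> play_rows --pt "0 0 0 0 0 0 0.4" --pt "0 0 0 0 0 0 0.4" --pt "0 0 0 0 0 2 0.4" --pt "0 0 0 0 0 5 0.4" --pt "0 0 0 0 0 5 0.4"

```text
clock: 5.18
tcp_pos: [0.4926, -0.1067, 0.1026]
orientation: [0.671, 0.741, 0.001, -0.0]
wrist_force: [0.3, -0.4, -0.3]
grip_width: 0.0339
grasp_force: 0.0
```

>>> play_rows --pt "0 0 0 0 4 0 0.4" --pt "0 0 0 0 8 0 0.4" --pt "0 0 0 0 11 0 0.4" --pt "0 0 0 0 14 0 0.4"

```text
clock: 5.52
tcp_pos: [0.5073, -0.1054, 0.1034]
orientation: [0.671, 0.741, 0.001, 0.0]
wrist_force: [-1.0, -0.3, 0.3]
grip_width: 0.0345
grasp_force: 0.2
```

>>> play_rows --pt "0 0 0 0 3 0 0.4" --pt "0 0 0 0 6 0 0.4" --pt "0 0 0 0 9 0 0.4"

```text
clock: 5.77
tcp_pos: [0.5161, -0.1045, 0.1034]
orientation: [0.671, 0.741, 0.001, 0.0]
wrist_force: [-3.8, -0.1, 1.9]
grip_width: 0.0342
grasp_force: 1.5
```

>>> play_rows --pt "0 0 0 0 3 0 0.4" --pt "0 0 0 0 6 0 0.4" --pt "0 0 0 0 9 0 0.4"

```text
clock: 6.02
tcp_pos: [0.5247, -0.1037, 0.1032]
orientation: [0.671, 0.741, 0.0, -0.0]
wrist_force: [-3.3, -0.2, 0.9]
grip_width: 0.0342
grasp_force: 2.0
```

>>> play_rows --pt "0 0 0 0 3 0 0.4" --pt "0 0 0 0 6 0 0.4" --pt "0 0 0 0 9 0 0.4"

```text
clock: 6.27
tcp_pos: [0.5339, -0.1027, 0.1033]
orientation: [0.671, 0.741, 0.001, 0.0]
wrist_force: [-5.0, -0.5, 0.9]
grip_width: 0.0344
grasp_force: 2.0
```

>>> play_rows --pt "0 0 0 0 3 0 0.4" --pt "0 0 0 0 6 0 0.4" --pt "0 0 0 0 9 0 0.4" --pt "0 0 0 0 11 0 0.4"

```text
clock: 6.6
tcp_pos: [0.545, -0.1016, 0.1033]
orientation: [0.671, 0.741, 0.001, 0.0]
wrist_force: [-3.1, -0.4, 0.6]
grip_width: 0.0338
grasp_force: 2.0
```

```bash
python3 -c "
from h import *
toN(-.08,.103)
s=ctrl.observe();print(s['wrist_force'],s['moment'],s['tcp_pos'])
o=[]
i=viewer.grab_frame('scene'); o.append(rect('scene',i,.088,.46,.66,-.2,0,2000))
u=proj('scene',[.56,-.1,.1]).astype(int);o.append(cv2.resize(i[u[1]-50:u[1]+50,u[0]-50:u[0]+50],(400,400)))
cv2.imwrite('pics/bed2.png',np.hstack(o))"
```

```text
rot [ 0.0014 -0.0006  0.0001] mm [-1.6 -1.   0.3]
[-3.0987117  -0.35742704  0.6327339 ] [-0.05688352  0.65797992  0.05132163] [ 0.54501049 -0.10163473  0.10328649]
```

View pics/bed2.png

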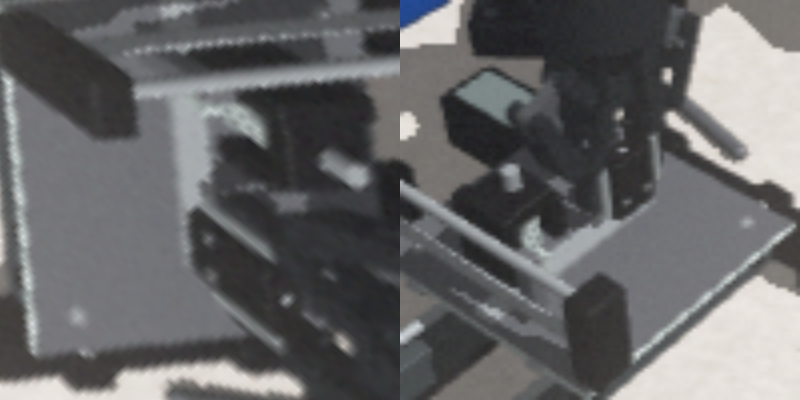

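Scene view: leaf a lies under the hot end (strip visible at (185,150)), with its tip roughly 37 mm past the nozzle. The push force stayed at 3–5 N, which suggests binding. To confirm, I back the finger off, let it settle, and push a few mm again slowly.

>>> play_rows --pt "0 0 0 0 -2 0 0.4" --pt "0 0 0 0 -2 0 0.4" --pt "0 0 0 0 -2 0 0.4" --pt "0 0 0 0 -2 0 0.4" --pt "0 0 0 0 -2 0 0.4"

```text
clock: 7.07
tcp_pos: [0.5428, -0.1019, 0.1035]
orientation: [0.671, 0.741, 0.001, 0.001]
wrist_force: [0.2, -0.2, -0.1]
grip_width: 0.0345
grasp_force: 0.0
```

>>> play_rows --pt "0 0 0 0 1 0 0.4" --pt "0 0 0 0 2 0 0.4" --pt "0 0 0 0 3 0 0.4" --pt "0 0 0 0 4 0 0.4"

```text
clock: 7.4
tcp_pos: [0.5464, -0.1015, 0.1033]
orientation: [0.671, 0.741, 0.0, -0.0]
wrist_force: [-3.7, 0.5, 1.9]
grip_width: 0.0342
grasp_force: 1.7
```

>>> play_rows --pt "0 0 0 0 1 0 0.4" --pt "0 0 0 0 2 0 0.4"

```text
clock: 7.57
tcp_pos: [0.5485, -0.1013, 0.1033]
orientation: [0.671, 0.741, 0.0, -0.0]
wrist_force: [-4.0, -1.6, 1.0]
grip_width: 0.0341
grasp_force: 1.8
```

>>> play_rows --pt "0 0 0 0 -2 0 0.4" --pt "0 0 0 0 -2 0 0.4" --pt "0 0 0 0 -2 0 0.4" --pt "0 0 0 0 -2 0 0.4"

```text
clock: 7.9
tcp_pos: [0.5469, -0.1015, 0.1035]
orientation: [0.671, 0.741, 0.001, 0.001]
wrist_force: [-0.9, -0.3, -0.4]
grip_width: 0.034
grasp_force: 0.0
```

The sliding force is 3.7–4 N, against about 0.5 N for a loose leaf, and it began at the bevel. So leaf a binds. I open slightly, lift straight up clear, and check.

>>> play_rows --pt "0 0 0 0 0 0 0.5" --pt "0 0 0 0 0 0 0.5" --pt "0 0 0 0 0 -10 0.5" --pt "0 0 0 0 0 -25 0.5" --pt "0 0 0 0 0 -50 0.5" --pt "0 0 0 0 0 -75 0.5" --pt "0 0 0 0 0 -75 0.5"

```text
clock: 8.48
tcp_pos: [0.5488, -0.1021, 0.1853]
orientation: [0.671, 0.741, 0.003, 0.005]
wrist_force: [1.2, 0.5, 1.2]
grip_width: 0.0424
grasp_force: 0.0
```

>>> play_rows --pt "0 0 0 40 -40 -10 0.5" --pt "0 0 0 60 -80 -20 0.5" --pt "0 0 0 80 -110 -20 0.5" --pt "0 0 0 110 -110 -20 0.5" --pt "0 0 0 140 -110 -20 0.5" --pt "0 0 0 160 -110 -20 0.5" --pt "0 0 0 160 -110 -20 0.5" --pt "0 0 0 160 -110 -20 0.5"

```text
clock: 9.15
tcp_pos: [0.4212, 0.0474, 0.1989]
orientation: [0.67, 0.742, 0.001, 0.001]
wrist_force: [0.4, 0.4, 0.2]
grip_width: 0.0427
grasp_force: 0.0
```

```bash
python3 -c "
from h import *
s=ctrl.observe();print(s['wrist_force'],s['tcp_pos'])
o=[]
for n in ('scene','top'):
    i=viewer.grab_frame(n); cv2.imwrite('pics/end_%s.png'%n,i); o.append(rect(n,i,.088,.46,.66,-.2,0,2000))
cv2.imwrite('pics/bed3.png',np.hstack(o))"
```

```text
[0.41981296 0.39062116 0.15966898] [0.42124482 0.0474226  0.19893431]
```

View pics/bed3.png

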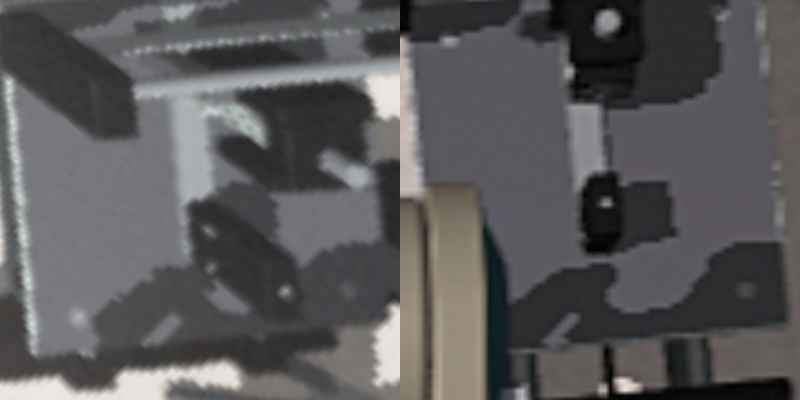

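Leaf a lies with its strip under the hot end and its grip standing at top (602,205); the arm is clear. The sideways offset needs a finer check, so I take intensity profiles across the strip and bed.

```bash
python3 -c "
from h import *
P=lambda u,v:N+u*np.array([np.cos(TH),np.sin(TH)])+v*np.array([-np.sin(TH),np.cos(TH)])
for n in ('scene','top'):
    g=cv2.cvtColor(cv2.imread('pics/end_%s.png'%n),cv2.COLOR_BGR2GRAY).astype(np.float32)
    g0=cv2.cvtColor(cv2.imread('pics/%s0.png'%n),cv2.COLOR_BGR2GRAY).astype(np.float32)
    def prof(g,us,vs,z):
        r=[]
        for v in vs:
            q=np.float32([proj(n,[*P(u,v),z]) for u in us]); r.append(cv2.remap(g,q[:,0].reshape(-1,1),q[:,1].reshape(-1,1),1).mean())
        return np.array(r)
    for u in (-.054,-.048,-.042,-.036,-.030,-.024):
        vs=np.arange(-.02,.0201,.001);p=prof(g,[u-.002,u,u+.002],vs,.0865)
        m=p>(p.max()+np.median(p))/2; print(n,u,'strip v',(vs[m].min()*1e3).round(1),(vs[m].max()*1e3).round(1),int(p.max()),int(np.median(p)))
    for u in (-.12,-.1,-.08):
        for a,b in ((.08,.1),(-.1,-.08)):
            vs=np.arange(a,b,.0005);d=np.abs(np.gradient(prof(g0,np.linspace(u-.01,u+.01,9),vs,.085)));print(n,'edge',u,(vs[d.argmax()]*1e3).round(1),d.max().round(1))
"
```

```text
scene -0.054 strip v -6.0 10.0 174 126
scene -0.048 strip v -6.0 9.0 174 127
scene -0.042 strip v -5.0 10.0 174 127
scene -0.036 strip v -6.0 10.0 175 121
scene -0.03 strip v -6.0 10.0 174 132
scene -0.024 strip v -20.0 7.0 176 160
scene edge -0.12 92.0 17.5
scene edge -0.12 -91.0 1.4
scene edge -0.1 92.0 16.4
scene edge -0.1 -90.0 4.2
scene edge -0.08 100.0 14.8
scene edge -0.08 -90.0 6.5
top -0.054 strip v 10.0 14.0 135 83
top -0.048 strip v 0.0 13.0 144 89
top -0.042 strip v -1.0 13.0 141 90
top -0.036 strip v -1.0 13.0 141 89
top -0.03 strip v -2.0 12.0 143 88
top -0.024 strip v -1.0 13.0 144 90
top edge -0.12 89.0 11.0
top edge -0.12 -98.0 2.9
top edge -0.1 89.0 11.1
top edge -0.1 -84.5 3.3
top edge -0.08 89.0 10.0
top edge -0.08 -85.0 4.7
```

```bash
python3 -c "
from h import *
e=np.array([-np.sin(TH),np.cos(TH)]);ex=np.array([np.cos(TH),np.sin(TH)])
for n,q in (('top',(205,203)),('scene',(286,291))):
    X=[.66-q[1]/2000,-q[0]/2000,.088]; p=proj(n,X)
    for z in(.128,.131):
        w=ray(n,p,z)[:2]-N; print(n,p.round(1),z,'u',(w@ex*1e3).round(1),'v',(w@e*1e3).round(1))
toN(-.081,.19,.0016)
to(*ctrl.observe()['tcp_pos'],TH)"
```

```text
top [348.2 185.8] 0.128 u -75.0 v 5.1
top [348.2 185.8] 0.131 u -75.7 v 5.6
scene [223.  184.8] 0.128 u -81.2 v -1.0
scene [223.  184.8] 0.131 u -78.8 v 1.7
rot [ 0.0019 -0.0002 -0.0003] mm [-159.4  106.4    8.7]
rot [ 0.0019 -0.0002 -0.0003] mm [0. 0. 0.]
```

Sideways offset comes out around +3 to +5 mm against a limit of 7, too close. There is ample time, so I draw the leaf back out, shift it 3.5 mm to -y and slide it in again.

>>> play_rows --pt "0 0 0 -35 0 0 0.5" --pt "0 0 0 -70 0 0 0.5" --pt "0 0 0 -100 25 0 0.5" --pt "0 0 0 -125 55 0 0.5" --pt "0 0 0 -150 85 0 0.5" --pt "0 0 0 -159.4 108 0 0.5" --pt "0 0 0 -159.4 110 0 0.5" --pt "0 0 0 -159.4 110 0 0.5" --pt "0 0 0 -159.4 110 0 0.5"

```text
clock: 10.0
tcp_pos: [0.5459, -0.1014, 0.198]
orientation: [0.672, 0.741, 0.0, -0.0]
wrist_force: [-0.7, -0.1, 0.2]
grip_width: 0.0425
grasp_force: 0.0
```

```bash
python3 -c "
from h import *
toN(-.0775,.1035,.0016)"
```

```text
rot [ 0.0004 -0.0009 -0.0009] mm [-0.2  0.5 94.5]
```

Descend, then draw back with the front finger until the tip clears the nozzle.

>>> play_rows --pt "0 0 0 0 0.5 35 0.5" --pt "0 0 0 0 0.5 65 0.5" --pt "0 0 0 0 0.5 85 0.5" --pt "0 0 0 0 0.5 94 0.45" --pt "0 0 0 0 0.5 94 0.4" --pt "0 0 0 0 0.5 94 0.4" --pt "0 0 0 0 0.5 94 0.4"

```text
clock: 10.58
tcp_pos: [0.548, -0.101, 0.1067]
orientation: [0.671, 0.741, 0.002, 0.002]
wrist_force: [0.6, 0.2, 0.6]
grip_width: 0.0343
grasp_force: 0.0
```

>>> play_rows --pt "0 0 0 0 -4 0 0.4" --pt "0 0 0 0 -9 0 0.4" --pt "0 0 0 0 -14 0 0.4" --pt "0 0 0 0 -19 0 0.4" --pt "0 0 0 0 -24 0 0.4" --pt "0 0 0 0 -29 0 0.4"

```text
clock: 11.08
tcp_pos: [0.518, -0.1038, 0.1048]
orientation: [0.671, 0.741, 0.001, 0.001]
wrist_force: [4.2, 0.3, 1.7]
grip_width: 0.0341
grasp_force: 1.7
```

>>> play_rows --pt "0 0 0 0 -5 0 0.4" --pt "0 0 0 0 -10 0 0.4" --pt "0 0 0 0 -15 0 0.4" --pt "0 0 0 0 -20 0 0.4" --pt "0 0 0 0 -25 0 0.4" --pt "0 0 0 0 -28 0 0.4" --pt "0 0 0 0 -28 0 0.4"

```text
clock: 11.67
tcp_pos: [0.4897, -0.1065, 0.1041]
orientation: [0.671, 0.741, 0.001, -0.0]
wrist_force: [0.2, -0.2, -0.3]
grip_width: 0.0342
grasp_force: 0.0
```

Pulling took 4.2 N under the nozzle and about 0 N once clear, so leaf a does bind. Now I clamp, shift and loosen.

>>> play_rows --pt "0 0 0 0 0 0 0.2" --pt "0 0 0 0 0 0 0.2" --pt "0 0 0 0 0 0 0.2" --pt "0 0 0 -1.5 0 -1 0.2" --pt "0 0 0 -3.5 0 -1 0.2" --pt "0 0 0 -3.5 0 -1 0.2" --pt "0 0 0 -3.5 0 0 0.4" --pt "0 0 0 -3.5 0 0 0.4" --pt "0 0 0 -3.5 0 1 0.4" --pt "0 0 0 -3.5 0 1 0.4" --newtons 20

```text
clock: 12.5
tcp_pos: [0.4907, -0.1099, 0.1031]
orientation: [0.671, 0.741, 0.001, 0.0]
wrist_force: [0.1, -0.1, 0.1]
grip_width: 0.0338
grasp_force: 0.0
```

>>> play_rows --pt "0 0 0 0 4 0 0.4" --pt "0 0 0 0 8 0 0.4" --pt "0 0 0 0 12 0 0.4" --pt "0 0 0 0 15 0 0.4" --pt "0 0 0 0 18 0 0.4" --pt "0 0 0 0 21 0 0.4" --pt "0 0 0 0 24 0 0.4" --pt "0 0 0 0 27 0 0.4"

```text
clock: 13.17
tcp_pos: [0.5177, -0.1073, 0.1033]
orientation: [0.671, 0.741, 0.0, 0.0]
wrist_force: [-2.8, -0.2, 1.2]
grip_width: 0.0342
grasp_force: 1.6
```

>>> play_rows --pt "0 0 0 0 3 0 0.4" --pt "0 0 0 0 6 0 0.4" --pt "0 0 0 0 9 0 0.4" --pt "0 0 0 0 12 0 0.4" --pt "0 0 0 0 15 0 0.4" --pt "0 0 0 0 18 0 0.4" --pt "0 0 0 0 21 0 0.4" --pt "0 0 0 0 24 0 0.4" --pt "0 0 0 0 27 0 0.4"

```text
clock: 13.92
tcp_pos: [0.5447, -0.1046, 0.1033]
orientation: [0.671, 0.741, 0.001, 0.0]
wrist_force: [-4.5, -0.8, 1.5]
grip_width: 0.0346
grasp_force: 2.2
```

>>> play_rows --pt "0 0 0 0 -2 0 0.4" --pt "0 0 0 0 -2 0 0.4" --pt "0 0 0 0 -2 0 0.4" --pt "0 0 0 0 -2 0 0.5" --pt "0 0 0 0 -2 0 0.5" --pt "0 0 0 0 -2 -10 0.5" --pt "0 0 0 0 -2 -25 0.5" --pt "0 0 0 0 -2 -50 0.5" --pt "0 0 0 0 -2 -75 0.5" --pt "0 0 0 0 -2 -80 0.5"

```text
clock: 14.75
tcp_pos: [0.5441, -0.1053, 0.1892]
orientation: [0.671, 0.741, 0.003, 0.004]
wrist_force: [0.2, -0.9, 1.6]
grip_width: 0.0425
grasp_force: 0.0
```

>>> play_rows --pt "0 0 0 40 -40 -10 0.5" --pt "0 0 0 60 -80 -20 0.5" --pt "0 0 0 80 -110 -20 0.5" --pt "0 0 0 110 -110 -20 0.5" --pt "0 0 0 140 -110 -20 0.5" --pt "0 0 0 160 -110 -20 0.5" --pt "0 0 0 160 -110 -20 0.5" --pt "0 0 0 160 -110 -20 0.5" --pt "0 0 0 160 -110 -20 0.5" --pt "0 0 0 160 -110 -20 0.5"

```text
clock: 15.58
tcp_pos: [0.4172, 0.0427, 0.2033]
orientation: [0.672, 0.741, 0.001, 0.0]
wrist_force: [0.0, 0.5, 0.8]
grip_width: 0.0428
grasp_force: 0.0
```

```bash
python3 -c "
from h import *
o=[]
for n in ('scene','top'):
    i=viewer.grab_frame(n); cv2.imwrite('pics/end2_%s.png'%n,i); o.append(cv2.resize(np.vstack([rect(n,i,.088,.46,.66,-.2,0,1500),rect(n,i,.009,.39,.59,.13,.33,1500)]),(300,600)))
cv2.imwrite('pics/bed4.png',np.hstack(o))
P=lambda u,v:N+u*np.array([np.cos(TH),np.sin(TH)])+v*np.array([-np.sin(TH),np.cos(TH)])
for n in ('scene','top'):
    g=cv2.cvtColor(cv2.imread('pics/end2_%s.png'%n),cv2.COLOR_BGR2GRAY).astype(np.float32)
    for u in (-.054,-.048,-.036,-.030):
        vs=np.arange(-.02,.0201,.001);q=np.float32([proj(n,[*P(u,v),.0865]) for v in vs]);p=cv2.remap(g,q[:,:1],q[:,1:],1).ravel()
        m=p>(p.max()+np.median(p))/2; print(n,u,(vs[m].min()*1e3).round(1),(vs[m].max()*1e3).round(1))
"
```

```text
scene -0.054 -9.0 6.0
scene -0.048 -9.0 6.0
scene -0.036 -8.0 6.0
scene -0.03 -9.0 5.0
top -0.054 4.0 9.0
top -0.048 -5.0 9.0
top -0.036 -5.0 9.0
top -0.03 -5.0 9.0
```

View pics/bed4.png

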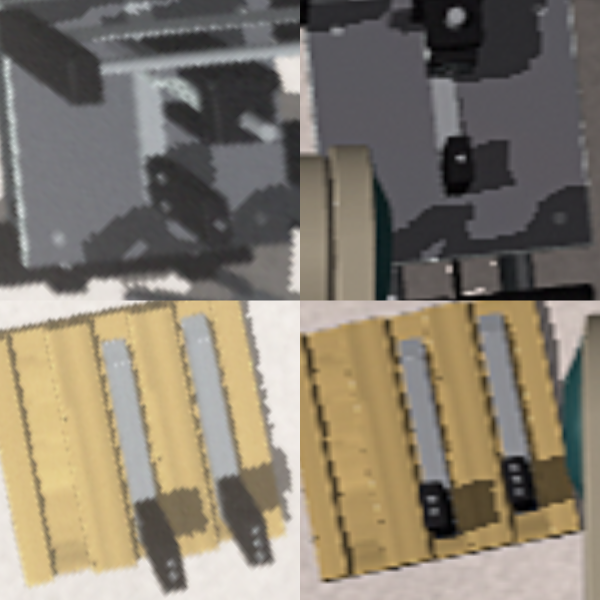

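Leaf a's strip is centred under the nozzle (-1.5 mm by one camera, +2 mm by the other). Leaves b and c are untouched in their slots and the arm is clear, so I hand in.

```bash
python3 -c "
from bench import ctrl
print(ctrl.close_job())"
```

```text
the job is handed in; nothing more can be done
None
```

I handed the job in at about 15.7 s of the 72 s, with no verdict returned: leaf a (3 mm) binds, taking 3–4.5 N to slide, so the gap is under 3 mm; it lies let go under the nozzle, tip about 38 mm past and centred within about 2 mm, and b and c are untouched in their slots.

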